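# Put the dried cutlery away in its trays

### The arm

A 7-joint arm with a two-finger parallel gripper is mounted at the origin on the work surface. World frame = base frame: x ahead of the robot, y to its left, z up, the work surface at z = 0. Lengths are in m, angles in rad, forces in N, time in s.
With the tool pointing down it reaches from about 0.425 to 0.875 m from the base axis. Payload 4.7 kg.
Tool frame: the origin (TCP) lies midway between the tips of the shut fingers; the grasp point (between the pads) lies 19 mm behind it; z points along the fingers, y is the line along which they close (so a half turn about z gives the same grasp; the last joint's range is limited). The gripper opens to 87 mm and grips with 3 to 60 N. Pads are 19 mm wide; open, the fingers measure 117 mm over their backs; the gripper's body (75 mm by 190 mm) begins 51 mm behind the grasp point.
Start: joints at [1.247, 0.321, -0.07, 1.45, 0.023, 1.371, -0.057], TCP at [0.215, -0.613, 0.223] pointing down, gripper open.
Joint ranges: [-2.86, 2.86], [-0.3, 2.09], [-1.38, 1.24], [0.06, 2.45], [-1.56, 4.7], [0.09, 2.05], [-2.69, 2.69]. Speed limits (rad/s): [2.57, 2.57, 3.14, 3.14, 3.14, 3.14, 3.14].

### API

Orientations are given as a rotation vector (axis times angle).
In Python, from bench import ctrl gives the robot as it stands. The module is installed in compiled form; this text tells all that it offers.
- The arm moves only by the shell command python3 -m handwheel 'ROWS' [FORCE]. ROWS is JSON, a list of rows, each a list of 7 numbers: the finger opening in m, from 0 to 0.087, then the shift along the tool's x, y, z in m, then the turn, a rotation vector about the tool's x, y, z in degrees. A call has 1 to 12 rows; each row shifts and turns the commanded pose from where the row before left it, along the tool's axes as they then stand; what a row does not reach is not made up. A row lasts 1/8 s, in which the tool goes at most 62.5 mm and 10.7 degrees, less where a joint would pass 70% of its speed; a pose out of reach is approached as far as the arm can. A call is refused whole if a number of a shift passes 0.0625 or a number of a turn 10.7, either way. A call with a gripper value outside its range is refused whole. The fingers move at their own pace and stop on an object; FORCE is the grip in N (left out, the last holds). Time passes only in rows, so rows that do not move let the fingers close. It gives the time, the measured TCP pose, the force, the opening and the grip force at its end, in the units of the state.
- ctrl.get_state(): the state, without advancing time (a new reading comes with each control period).
- ctrl.get_image(name): name is "scene" or "top"; returns (picture, depth): 400x640x3 uint8, blue, green, red; 400x640 float32, m along the optical axis (not along the pixel's ray), 0 where there is no reading.
- ctrl.camera_info(name): a dict with "intrinsics" (3x3 intrinsics, pixels), "R" (3x3) and "t" (3): a world point X has camera coordinates R X + t. Camera axes: x right, y down, z forward; pixel columns grow to the right and rows downward; lengths in m; the calibration is good to about 2 mm. A picture is of the moment at which its call begins. camera_info takes no time and is no camera call.
- ctrl.close_job(): hands the job in; it is judged then, once.
The state is a dict: "time": time; "joint_positions": joint angles; "qd": joint speeds; "joint_torque": joint torques, N m; "position": TCP position; "tool_rot": TCP orientation; "ft_force": force on the tool from outside, world axes, zero at the start; "torque": the same for the moment, N m; "grip_width": opening from 0.0 (shut) to 1.0 (fully open); "grip_force": force on a finger pad.
Only numpy, scipy, OpenCV 4.12 (cv2) and the standard library are available. Lean on these libraries where they do the work, as an engineer would, in place of code of your own. Each camera call takes 0.05 s, during which the arm holds its last target. There are 200 camera calls.

### The job

Put the five washed pieces of cutlery away: each fork, spoon and knife goes into the tray whose floor shows the outline of its kind. Lay every piece right way up, lengthways and flat on the floor of its tray, side by side and never on top of another (the head may point either way); leave the mug and the jar where they stand.

Things in the scene. Friction and masses are not known exactly. Their poses are not given: they have to be found in the camera images.
- fork_1: Table fork, 170 mm long, flat underside. Black plastic handle 105 x 15 mm, 11 mm high, thin steel neck, steel head 26 mm wide with 3 tines, 5 mm high (two alike). Origin: middle of its length, on the underside (about the mass centre); the handle runs from x = -85 to +20 mm, grip at x = 0. x: handle to head, z: up. 40-85 g. Neighbours lie 34 mm or more from its middle: open part way.
- spoon_1: Table spoon, 170 mm long, flat underside. Black plastic handle 105 x 15 mm, 11 mm high, thin steel neck, steel oval bowl 33 mm wide, 7 mm high (two alike). Origin: middle of its length, on the underside (about the mass centre); the handle runs from x = -85 to +20 mm, grip at x = 0. x: handle to head, z: up. 40-85 g. Neighbours lie 34 mm or more from its middle: open part way.
- knife: Table knife, 170 mm long, flat underside. Black plastic handle 105 x 15 mm, 11 mm high, thin steel neck, blunt steel blade 18 mm wide, 4 mm high. Origin: middle of its length, on the underside (about the mass centre); the handle runs from x = -85 to +20 mm, grip at x = 0. x: handle to head, z: up. 40-85 g. Neighbours lie 34 mm or more from its middle: open part way.
- fork_2: Table fork, 170 mm long, flat underside. Black plastic handle 105 x 15 mm, 11 mm high, thin steel neck, steel head 26 mm wide with 3 tines, 5 mm high (two alike). Origin: middle of its length, on the underside (about the mass centre); the handle runs from x = -85 to +20 mm, grip at x = 0. x: handle to head, z: up. 40-85 g. Neighbours lie 34 mm or more from its middle: open part way.
- spoon_2: Table spoon, 170 mm long, flat underside. Black plastic handle 105 x 15 mm, 11 mm high, thin steel neck, steel oval bowl 33 mm wide, 7 mm high (two alike). Origin: middle of its length, on the underside (about the mass centre); the handle runs from x = -85 to +20 mm, grip at x = 0. x: handle to head, z: up. 40-85 g. Neighbours lie 34 mm or more from its middle: open part way.
- fork_tray: White plastic tray, fixed, with the grey flat outline of a fork (three tines) marked on its floor. 212 mm long (x) by 122 mm wide (y), walls 3 mm thick and 22 mm high, inside 206 x 116 mm, floor 4 mm above the origin. Origin: centre of the underside, z up. Two pieces fit side by side, each 25 mm off the middle line.
- spoon_tray: White plastic tray, fixed, with the grey flat outline of a spoon (oval bowl) marked on its floor. 212 mm long (x) by 122 mm wide (y), walls 3 mm thick and 22 mm high, inside 206 x 116 mm, floor 4 mm above the origin. Origin: centre of the underside, z up. Two pieces fit side by side, each 25 mm off the middle line.
- knife_tray: White plastic tray, fixed, with the grey flat outline of a knife (plain narrow blade) marked on its floor. 212 mm long (x) by 122 mm wide (y), walls 3 mm thick and 22 mm high, inside 206 x 116 mm, floor 4 mm above the origin. Origin: centre of the underside, z up. Two pieces fit side by side, each 25 mm off the middle line.
- mug: Bystander: loose white mug, 80 mm across, 85 mm high, handle on its +y side; origin at the centre of its underside.
- jar: Bystander: loose closed amber glass jar with a steel lid, 70 mm across, 105 mm high; origin at the centre of its underside.

How it is judged:
By the outcome, as a careful person would: the job done as asked, in the order asked, and still so for the second after the job is handed in, with the robot touching nothing.
It also fails if it takes over 139 s, if anything falls off the work surface, if the arm or the gripper's body presses on something with over 40 N, if the wrist force passes 120 N, or if a joint passes its speed limit or range.

## Working session

There is one attempt and no reset: what is moved stays moved. The work goes in short steps, Python scripts to look and compute and a shell command to move; the robot and the scene stay as the last step left them, time stands still between calls to the robot, and variables do not carry over. Pictures are saved under pics/ and viewed, at most 14 in all, crops included, and the job is handed in when it is done.

```bash
mkdir -p pics; python3 - <<'E'
from bench import ctrl
import cv2,numpy as np
for n in("top","scene"):
    im,d=ctrl.get_image(n); cv2.imwrite(f"pics/{n}0.png",im); np.save(f"{n}d.npy",d)
    c=ctrl.camera_info(n); print(n,np.array(c["intrinsics"]).tolist(),np.round(-np.array(c["R"]).T@c["t"],3),np.round(c["R"],3).tolist())
s=ctrl.get_state();print(s["position"],s["tool_rot"],s["time"],s["grip_width"])
E
```

```text
top [[376.84745211696224, 0.0, 324.92199207888234], [0.0, 376.84745211696224, 198.64432343160985], [0.0, 0.0, 1.0]] [0.209 0.075 1.265] [[0.013, -1.0, -0.009], [-0.981, -0.011, -0.193], [0.193, 0.011, -0.981]]
scene [[381.34479050070007, 0.0, 315.9934277963677], [0.0, 381.34479050070007, 197.4045152840239], [0.0, 0.0, 1.0]] [ 0.993 -0.211  0.839] [[0.428, 0.904, 0.015], [0.72, -0.332, -0.609], [-0.545, 0.271, -0.793]]
[ 0.21519992 -0.61282744  0.2215845 ] [-3.09526746e+00 -5.27872966e-01  6.26516265e-04] 0.1 1.0007388924370972
```

View pics/top0.png

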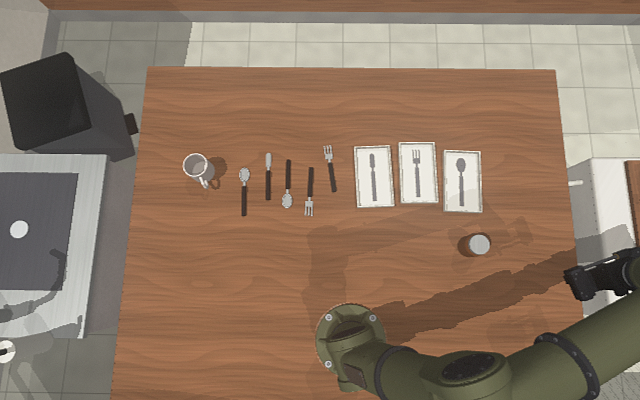

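View pics/scene0.png

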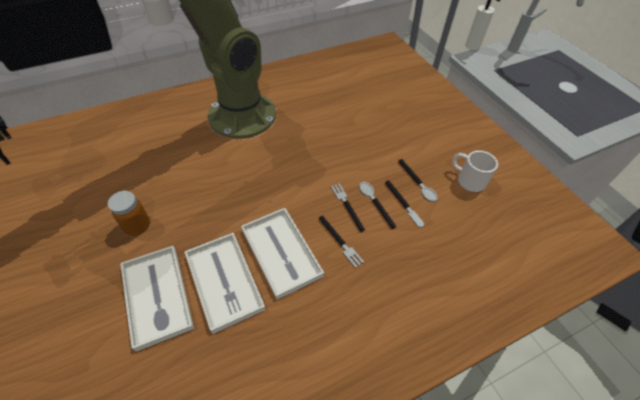

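The top view shows, left to right, a mug (197,168), a spoon (244,192), a knife (268,176), a spoon (287,184, head near), a fork (310,192, head near) and a fork (330,168). The trays are knife (374,176), fork (418,172) and spoon (463,181), with the jar at (480,244). The scene view agrees.

```bash
cat > h.py <<'E'
import numpy as np, cv2
from bench import ctrl
from scipy.spatial.transform import Rotation as Ro
def cast(n,px,z):
    c=ctrl.camera_info(n);K,R,t=(np.array(c[k]) for k in("intrinsics","R","t"))
    px=np.asarray(px,float).reshape(-1,2)
    d=np.c_[px,np.ones(len(px))]@np.linalg.inv(K).T@R; o=-R.T@t
    return (o+d*((z-o[2])/d[:,2])[:,None])[:,:2]
def blobs(mask,lo,hi):
    k,l,s,c=cv2.connectedComponentsWithStats(mask.astype(np.uint8))
    return [(l==i,c[i],s[i]) for i in range(1,k) if lo<=s[i,4]<=hi]
def handles(n,im,z=.008,thr=75,lo=60,hi=700):
    out=[]
    for m,c,s in blobs(im.max(2)<thr,lo,hi):
        r,cc=np.nonzero(m);P=cast(n,np.c_[cc,r],z);mu=P.mean(0)
        w,v=np.linalg.eigh(np.cov((P-mu).T)); L=np.sqrt(12*w[1])
        if not .07<L<.14 or w[0]/w[1]>.1: continue
        a=np.degrees(np.arctan2(v[1,1],v[0,1]))
        out.append((c.round(0).tolist(),mu.round(4).tolist(),round((a+90)%180-90,1),round(L,3),round(float(np.sqrt(12*w[0])),3)))
    return out
def trays(n,im):
    out=[]
    hsv=cv2.cvtColor(im,cv2.COLOR_BGR2HSV)
    m=((hsv[...,1]<60)&(hsv[...,2]>120)).astype(np.uint8)
    for c in cv2.findContours(m,cv2.RETR_EXTERNAL,cv2.CHAIN_APPROX_NONE)[0]:
        if not 1200<cv2.contourArea(c)<9000: continue
        P=cast(n,c,.022).astype(np.float32);(q,wh,a)=cv2.minAreaRect(P*1000)
        if not 180<max(wh)<240: continue
        if wh[0]<wh[1]: a+=90
        out.append((c.mean(0).round(0).tolist(),np.round(np.array(q)/1000,4).tolist(),round((a+90)%180-90,1),np.round(wh)))
    return out
def go(x,y,z,a):
    """shift/turn in tool axes from measured pose to TCP x,y,z with tool x along angle a (deg, mod 180), pointing down"""
    s=ctrl.get_state();R=Ro.from_rotvec(s["tool_rot"]);M=R.as_matrix()
    th=np.degrees(np.arctan2(M[1,0],M[0,0]));d=(a-th+90)%180-90
    T=Ro.from_euler('z',th+d,degrees=True)*Ro.from_rotvec([np.pi,0,0])
    print("t",round(s["time"],2),"pos",np.round(s["position"],4),"yaw",round(th,1),"grip",round(s["grip_width"],3),
      "\n shift tool axes",np.round(R.inv().apply(np.array([x,y,z])-s["position"]),4),
      "turn",np.round((R.inv()*T).as_rotvec(degrees=True),2),"shift after turn",np.round(T.inv().apply(np.array([x,y,z])-s["position"]),4))
E
python3 - <<'E'
from h import *
for n in("top","scene"):
    im=cv2.imread(f"pics/{n}0.png")
    print(n);[print(*o) for o in handles(n,im)];[print('tray',*o) for o in trays(n,im)]
E
```

```text
top
[288.0, 175.0] [0.5378, 0.2182] 0.7 0.101 0.013
[332.0, 177.0] [0.5327, 0.0663] 8.7 0.103 0.012
[310.0, 182.0] [0.5123, 0.1405] -1.9 0.105 0.012
[268.0, 186.0] [0.4989, 0.2854] 1.6 0.103 0.012
[244.0, 201.0] [0.4434, 0.3652] 2.3 0.1 0.013
[357.0, 371.0] [-0.0908, -0.0178] 45.3 0.097 0.028
tray [[462.0, 181.0]] [0.521, -0.3743] -2.1 [130. 216.]
tray [[373.0, 176.0]] [0.5345, -0.0747] 3.1 [216. 126.]
tray [[418.0, 172.0]] [0.5491, -0.225] 1.2 [215. 129.]
scene
[511.0, 79.0] [0.2275, 0.9547] 10.0 0.134 0.041
[3.0, 130.0] [-0.2294, -0.7005] 6.6 0.111 0.022
[410.0, 172.0] [0.4505, 0.3618] 1.3 0.1 0.017
[396.0, 194.0] [0.5039, 0.2819] 1.5 0.102 0.016
[384.0, 213.0] [0.5451, 0.2148] -0.4 0.104 0.015
[353.0, 216.0] [0.5188, 0.1375] -2.1 0.103 0.014
[331.0, 231.0] [0.535, 0.0637] 8.6 0.102 0.014
tray [[154.0, 298.0]] [0.5247, -0.3773] -2.2 [127. 219.]
tray [[223.0, 282.0]] [0.5536, -0.228] 0.9 [220. 125.]
tray [[281.0, 252.0]] [0.5392, -0.0769] 3.1 [222. 126.]
```

```bash
python3 - <<'E'
from h import *
print("jar",cast("top",[[480,244]],.105),cast("scene",[[123,202]],.105),"mug rim",cast("top",[[195,166]],.085),cast("scene",[[482,163]],.085), "mughandle",cast("top",[[207,186]],.05))
go(.566,.070,.10,8.6)
E
```

```text
jar [[ 0.30091219 -0.38791172]] [[ 0.30822943 -0.3829929 ]] mug rim [[0.54389604 0.51228258]] [[0.55587503 0.50548544]] mughandle [[0.48554839 0.47984501]]
t 0.1 pos [ 0.2152 -0.6128  0.2216] yaw 19.4 grip 1.001 
 shift tool axes [ 0.5573 -0.5278  0.1224] turn [-0.1   0.02 10.76] shift after turn [ 0.449  -0.6227  0.1216]
```

```bash
python3 -m handwheel '[[0.03,0,0,0,0,0,10.7],[0.03,0.035,-0.048,0.009,0,0,0],[0.03,0.035,-0.048,0.009,0,0,0],[0.03,0.035,-0.048,0.009,0,0,0],[0.03,0.035,-0.048,0.009,0,0,0],[0.03,0.035,-0.048,0.009,0,0,0],[0.03,0.035,-0.048,0.009,0,0,0],[0.03,0.035,-0.048,0.009,0,0,0],[0.03,0.035,-0.048,0.009,0,0,0],[0.03,0.035,-0.048,0.009,0,0,0],[0.03,0.035,-0.048,0.009,0,0,0],[0.03,0.035,-0.048,0.009,0,0,0]]' 20; python3 -c "
from h import *
go(.566,.070,.03,8.6)"
```

```text
time: 1.6
position: [0.517, -0.0319, 0.1232]
tool_rot: [3.132, 0.236, 0.0]
ft_force: [0.8, -0.9, 0.1]
grip_width: 0.347
grip_force: 0.0
t 1.6 pos [ 0.517  -0.0319  0.1232] yaw 8.6 grip 0.347 
 shift tool axes [ 0.0638 -0.0934  0.0931] turn [ 0.03 -0.    0.03] shift after turn [ 0.0637 -0.0934  0.0932]
```

```bash
python3 -m handwheel '[[0.03,0.021,-0.031,0.01,0,0,0],[0.03,0.021,-0.031,0.02,0,0,0],[0.03,0.021,-0.031,0.03,0,0,0],[0.03,0,0,0.02,0,0,0],[0.03,0,0,0,0,0,0],[0.03,0,0,0,0,0,0]]'; python3 -c "
from h import *
im,_=ctrl.get_image('scene');cv2.imwrite('pics/s1.png',cv2.resize(im[150:300,260:460],None,fx=4,fy=4))
go(.566,.070,.005,8.6)"
```

```text
time: 2.35
position: [0.5651, 0.0665, 0.0441]
tool_rot: [3.132, 0.234, 0.001]
ft_force: [-0.0, 0.4, 0.2]
grip_width: 0.348
grip_force: 0.0
t 2.4 pos [0.5655 0.0666 0.0445] yaw 8.5 grip 0.344 
 shift tool axes [ 0.0009 -0.0033  0.0395] turn [ 0.06 -0.08 -0.06] shift after turn [ 0.001  -0.0033  0.0395]
```

View pics/s1.png

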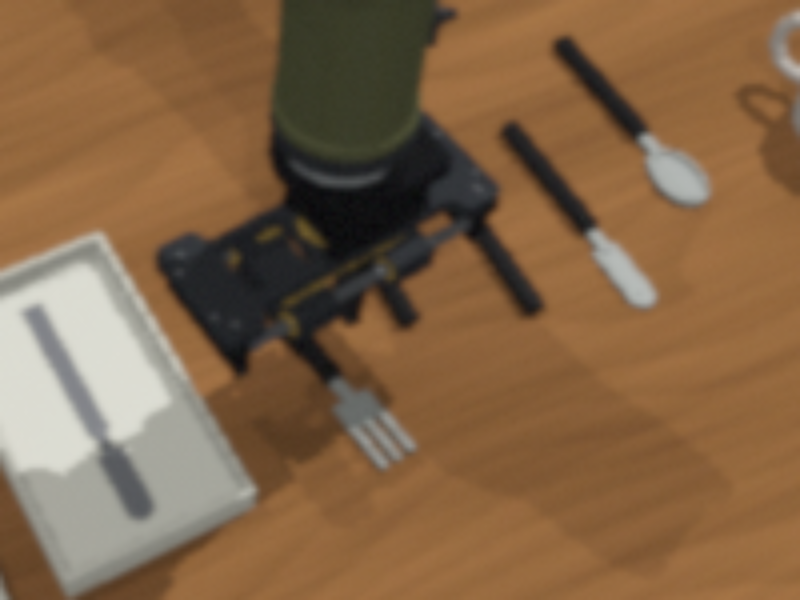

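The open gripper is over the nearer fork's handle, about (310,360) in the crop, with the fingers across it. The neighbouring pieces are clear.

```bash
python3 -m handwheel '[[0.03,0.001,-0.003,0.015,0,0,0],[0.03,0,0,0.015,0,0,0],[0.03,0,0,0.008,0,0,0],[0.03,0,0,0,0,0,0],[0.03,0,0,0,0,0,0]]';python3 -m handwheel '[[0.0,0,0,0.001,0,0,0],[0.0,0,0,0,0,0,0],[0.0,0,0,0,0,0,0],[0.0,0,0,0,0,0,0]]' 25
```

```text
time: 3.02
position: [0.5656, 0.0713, 0.0057]
tool_rot: [-3.133, -0.237, -0.0]
ft_force: [-0.4, -0.4, 0.3]
grip_width: 0.344
grip_force: 0.0
time: 3.52
position: [0.5656, 0.071, 0.0048]
tool_rot: [3.132, 0.237, 0.001]
ft_force: [-0.2, 0.2, 1.5]
grip_width: 0.169
grip_force: 25.0
```

```bash
python3 -m handwheel '[[0.0,0,0,-0.04,0,0,0],[0.0,0,0,-0.04,0,0,0],[0.0,0,0,0,0,0,0]]';python3 -c "
from h import *
go(.552,-.250,.05,1)"
```

```text
time: 3.9
position: [0.5679, 0.0718, 0.0879]
tool_rot: [3.132, 0.237, 0.01]
ft_force: [0.0, 0.8, -0.6]
grip_width: 0.167
grip_force: 25.0
t 3.9 pos [0.5679 0.0718 0.0879] yaw 8.7 grip 0.167 
 shift tool axes [-0.0645  0.3157  0.0377] turn [ 0.02 -0.38  7.66] shift after turn [-0.0215  0.3215  0.0379]
```

```bash
python3 -m handwheel '[[0.0,0,0,0,0,0,7.6],[0.0,-0.003,0.046,0,0,0,0],[0.0,-0.003,0.046,0,0,0,0],[0.0,-0.003,0.046,0,0,0,0],[0.0,-0.003,0.046,0,0,0,0],[0.0,-0.003,0.046,0,0,0,0],[0.0,-0.003,0.046,0,0,0,0],[0.0,-0.003,0.046,0.015,0,0,0],[0.0,0,0,0.015,0,0,0],[0.0,0,0,0,0,0,0],[0.0,0,0,0,0,0,0]]';python3 -c "
from h import *
im,_=ctrl.get_image('top');cv2.imwrite('pics/t2.png',cv2.resize(im[120:270,340:540],None,fx=4,fy=4))
im,_=ctrl.get_image('scene');cv2.imwrite('pics/s2.png',cv2.resize(im[200:360,90:340],None,fx=3,fy=3))
go(.552,-.250,.011,1)"
```

```text
time: 5.28
position: [0.5507, -0.2492, 0.0544]
tool_rot: [-3.14, -0.033, 0.0]
ft_force: [-0.9, 0.3, 0.1]
grip_width: 0.166
grip_force: 25.0
t 5.38 pos [ 0.5512 -0.2497  0.0552] yaw 1.2 grip 0.169 
 shift tool axes [0.0008 0.0003 0.0442] turn [ 0.01 -0.06  0.19] shift after turn [0.0008 0.0003 0.0442]
```

View pics/s2.png

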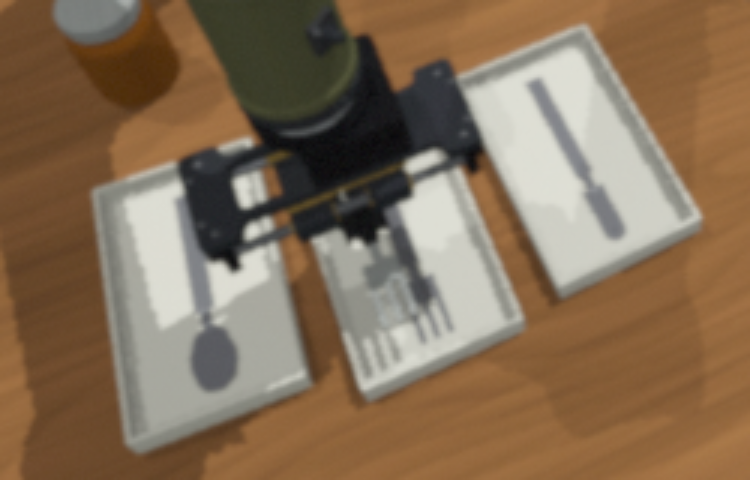

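The fork hangs inside the fork tray, left of its outline (head at about (390,295)), parallel to the walls.

```bash
python3 -m handwheel '[[0.0,0.001,0,0.02,0,0,0],[0.0,0,0,0.016,0,0,0],[0.0,0,0,0.009,0,0,0],[0.0,0,0,0,0,0,0],[0.0,0,0,0,0,0,0]]';python3 -m handwheel '[[0.027,0,0,0,0,0,0],[0.027,0,0,0,0,0,0],[0.027,0,0,0,0,0,0],[0.027,0,0,-0.02,0,0,0],[0.027,0,0,-0.04,0,0,0],[0.027,0,0,-0.03,0,0,0]]';python3 -c "
from h import *
go(.485,.140,.04,-2)"
```

```text
time: 6.0
position: [0.5512, -0.2511, 0.0091]
tool_rot: [-3.141, -0.029, 0.001]
ft_force: [-0.7, 0.2, -0.5]
grip_width: 0.166
grip_force: 25.0
time: 6.75
position: [0.5523, -0.2513, 0.1028]
tool_rot: [3.14, 0.029, 0.004]
ft_force: [0.8, -0.1, -1.1]
grip_width: 0.31
grip_force: 0.0
t 6.75 pos [ 0.5523 -0.2513  0.1028] yaw 1.1 grip 0.31 
 shift tool axes [-0.0601 -0.3926  0.0621] turn [ 0.07 -0.15  3.07] shift after turn [-0.0809 -0.3887  0.0628]
```

```bash
python3 -m handwheel '[[0.03,0,0,0,0,0,3],[0.03,-0.01,-0.0486,0,0,0,0],[0.03,-0.01,-0.0486,0,0,0,0],[0.03,-0.01,-0.0486,0,0,0,0],[0.03,-0.01,-0.0486,0,0,0,0],[0.03,-0.01,-0.0486,0,0,0,0],[0.03,-0.01,-0.0486,0,0,0,0],[0.03,-0.01,-0.0486,0.02,0,0,0],[0.03,-0.01,-0.0486,0.03,0,0,0],[0.03,0,0,0.01,0,0,0],[0.03,0,0,0,0,0,0],[0.03,0,0,0,0,0,0]]';python3 -c "
from h import *
im,_=ctrl.get_image('top');cv2.imwrite('pics/t3.png',cv2.resize(im[130:230,240:440],None,fx=4,fy=4))
im,_=ctrl.get_image('top');print(*handles('top',im),sep='\n')
go(.484,.140,.005,-2)"
```

```text
time: 8.25
position: [0.4858, 0.1388, 0.0406]
tool_rot: [3.14, -0.057, 0.003]
ft_force: [-0.7, 0.2, -0.4]
grip_width: 0.348
grip_force: 0.0
([268.0, 186.0], [0.4992, 0.2854], np.float64(1.7), np.float64(0.104), 0.012)
([244.0, 201.0], [0.443, 0.3651], np.float64(2.3), np.float64(0.099), 0.013)
t 8.35 pos [0.4857 0.1389 0.0405] yaw -2.1 grip 0.344 
 shift tool axes [-0.0019 -0.0011  0.0355] turn [ 0.02 -0.11 -0.09] shift after turn [-0.0018 -0.0011  0.0355]
```

View pics/t3.png

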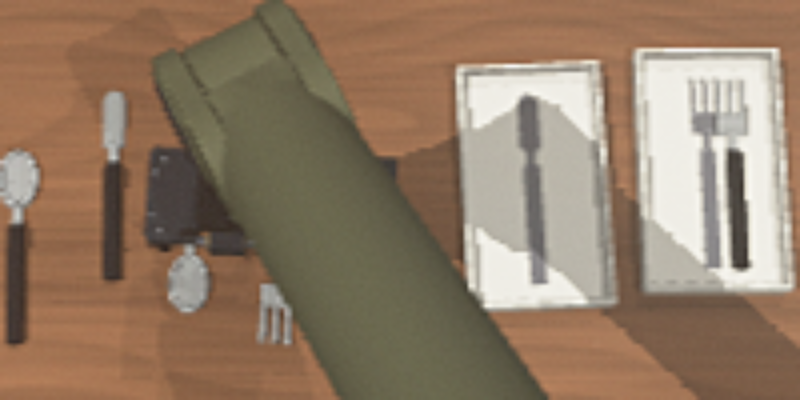

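The first fork lies flat in the fork tray at about (735,190). The gripper is above the second fork, whose head shows at (275,315), and the other pieces are untouched.

```bash
python3 -m handwheel '[[0.03,-0.001,-0.001,0.015,0,0,0],[0.03,0,0,0.013,0,0,0],[0.03,0,0,0.0075,0,0,0],[0.03,0,0,0,0,0,0],[0.03,0,0,0,0,0,0]]';python3 -m handwheel '[[0.0,0,0,0,0,0,0],[0.0,0,0,0,0,0,0],[0.0,0,0,0,0,0,0],[0.0,0,0,0,0,0,0],[0.0,0,0,-0.02,0,0,0],[0.0,0,0,-0.03,0,0,0],[0.0,0,0,-0.03,0,0,0],[0.0,0,0,0,0,0,0]]' 25;python3 -c "
from h import *
go(.551,-.203,.05,1)"
```

```text
time: 8.98
position: [0.4838, 0.1414, 0.0041]
tool_rot: [-3.141, 0.053, -0.0]
ft_force: [0.1, -0.0, -0.9]
grip_width: 0.346
grip_force: 0.0
time: 9.98
position: [0.4853, 0.1417, 0.0861]
tool_rot: [-3.141, 0.054, -0.007]
ft_force: [0.3, 0.7, 0.5]
grip_width: 0.167
grip_force: 25.0
t 9.97 pos [0.4853 0.1417 0.0861] yaw -2.0 grip 0.167 
 shift tool axes [0.0772 0.3423 0.0363] turn [-0.02 -0.27 -2.96] shift after turn [0.0596 0.3458 0.0361]
```

```bash
python3 -m handwheel '[[0.0,0,0,0,0,0,-3],[0.0,0.0085,0.0494,0,0,0,0],[0.0,0.0085,0.0494,0,0,0,0],[0.0,0.0085,0.0494,0,0,0,0],[0.0,0.0085,0.0494,0,0,0,0],[0.0,0.0085,0.0494,0,0,0,0],[0.0,0.0085,0.0494,0,0,0,0],[0.0,0.0085,0.0494,0.015,0,0,0],[0.0,0,0,0.015,0,0,0],[0.0,0,0,0,0,0,0],[0.0,0,0,0,0,0,0]]';python3 -c "
from h import *
go(.551,-.203,.01,1)"
```

```text
time: 11.35
position: [0.5495, -0.2014, 0.0538]
tool_rot: [-3.141, -0.033, 0.001]
ft_force: [0.2, 0.2, -0.5]
grip_width: 0.168
grip_force: 25.0
t 11.35 pos [ 0.5495 -0.2014  0.0538] yaw 1.2 grip 0.168 
 shift tool axes [0.0015 0.0016 0.0438] turn [-0.05  0.02  0.21] shift after turn [0.0015 0.0016 0.0438]
```

```bash
python3 -m handwheel '[[0.0,0.001,0.001,0.02,0,0,0],[0.0,0,0,0.016,0,0,0],[0.0,0,0,0.0085,0,0,0],[0.0,0,0,0,0,0,0],[0.0,0,0,0,0,0,0]]';python3 -m handwheel '[[0.027,0,0,0,0,0,0],[0.027,0,0,0,0,0,0],[0.027,0,0,0,0,0,0],[0.027,0,0,-0.02,0,0,0],[0.027,0,0,-0.04,0,0,0],[0.027,0,0,-0.03,0,0,0]]';python3 -c "
from h import *
go(.509,.2165,.04,0)"
```

```text
time: 11.98
position: [0.5505, -0.2044, 0.0093]
tool_rot: [-3.141, -0.029, 0.0]
ft_force: [0.7, 0.2, -0.5]
grip_width: 0.166
grip_force: 25.0
time: 12.72
position: [0.5514, -0.2046, 0.1027]
tool_rot: [3.14, 0.029, 0.004]
ft_force: [-0.1, 0.7, 0.9]
grip_width: 0.309
grip_force: 0.0
t 12.72 pos [ 0.5514 -0.2046  0.1027] yaw 1.1 grip 0.309 
 shift tool axes [-0.0347 -0.4219  0.0621] turn [ 0.07 -0.15  1.07] shift after turn [-0.0424 -0.4211  0.0627]
```

```bash
python3 -m handwheel '[[0.03,0,0,0,0,0,1],[0.03,-0.0046,-0.0468,0,0,0,0],[0.03,-0.0046,-0.0468,0,0,0,0],[0.03,-0.0046,-0.0468,0,0,0,0],[0.03,-0.0046,-0.0468,0,0,0,0],[0.03,-0.0046,-0.0468,0,0,0,0],[0.03,-0.0046,-0.0468,0,0,0,0],[0.03,-0.0046,-0.0468,0.01,0,0,0],[0.03,-0.0046,-0.0468,0.02,0,0,0],[0.03,-0.0046,-0.0468,0.02,0,0,0],[0.03,0,0,0.01,0,0,0],[0.03,0,0,0,0,0,0]]';python3 -c "
from h import *
im,_=ctrl.get_image('top');cv2.imwrite('pics/t4.png',cv2.resize(im[130:230,240:440],None,fx=4,fy=4))
go(.509,.2165,.0045,0)"
```

```text
time: 14.22
position: [0.5078, 0.2158, 0.0385]
tool_rot: [3.14, 0.002, -0.004]
ft_force: [-0.0, -1.4, 0.6]
grip_width: 0.343
grip_force: 0.0
t 14.28 pos [0.5087 0.2152 0.0392] yaw -0.0 grip 0.344 
 shift tool axes [ 0.0003 -0.0013  0.0347] turn [ 0.07  0.05 -0.03] shift after turn [ 0.0003 -0.0013  0.0347]
```

View pics/t4.png

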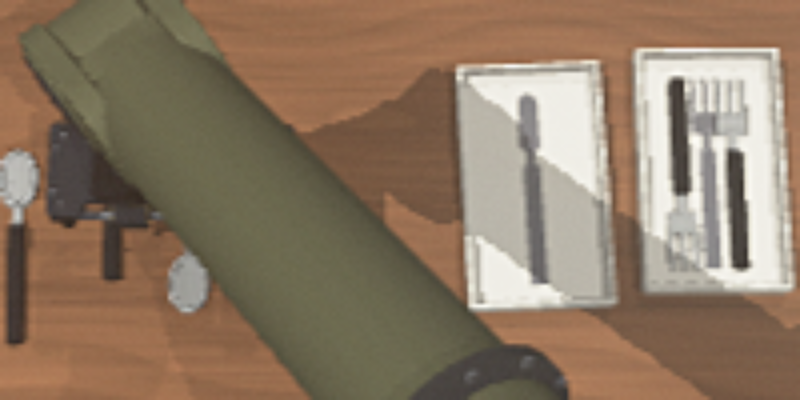

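Both forks lie side by side in the fork tray, at (680,170) and (735,190). The gripper is over the near-headed spoon, whose bowl is at (187,285).

```bash
python3 -m handwheel '[[0.03,0,-0.001,0.015,0,0,0],[0.03,0,0,0.012,0,0,0],[0.03,0,0,0.0075,0,0,0],[0.03,0,0,0,0,0,0],[0.03,0,0,0,0,0,0]]';python3 -m handwheel '[[0.0,0,0,0,0,0,0],[0.0,0,0,0,0,0,0],[0.0,0,0,0,0,0,0],[0.0,0,0,0,0,0,0],[0.0,0,0,-0.02,0,0,0],[0.0,0,0,-0.03,0,0,0],[0.0,0,0,-0.03,0,0,0],[0.0,0,0,0,0,0,0]]' 25;python3 -c "
from h import *
go(.522,-.399,.05,-2)"
```

```text
time: 14.9
position: [0.5089, 0.2179, 0.0052]
tool_rot: [-3.141, -0.002, -0.001]
ft_force: [0.1, 0.1, -0.2]
grip_width: 0.35
grip_force: 0.0
time: 15.9
position: [0.5107, 0.2189, 0.0886]
tool_rot: [-3.14, -0.002, -0.009]
ft_force: [0.0, -0.6, -0.8]
grip_width: 0.164
grip_force: 25.0
t 15.9 pos [0.5107 0.2189 0.0886] yaw 0.1 grip 0.164 
 shift tool axes [0.0104 0.618  0.0376] turn [-0.1  -0.34  2.06] shift after turn [0.0328 0.6171 0.0386]
```

```bash
python3 -m handwheel '[[0.0,0,0,0,0,0,2],[0.0,0.003,0.056,0,0,0,0],[0.0,0.003,0.056,0,0,0,0],[0.0,0.003,0.056,0,0,0,0],[0.0,0.003,0.056,0,0,0,0],[0.0,0.003,0.056,0,0,0,0],[0.0,0.003,0.056,0,0,0,0],[0.0,0.003,0.056,0,0,0,0],[0.0,0.003,0.056,0,0,0,0],[0.0,0.003,0.056,0,0,0,0],[0.0,0.003,0.056,0,0,0,0],[0.0,0.003,0.056,0,0,0,0]]';python3 -m handwheel '[[0.0,0,0,0.015,0,0,0],[0.0,0,0,0.015,0,0,0],[0.0,0,0,0,0,0,0],[0.0,0,0,0,0,0,0]]';python3 -c "
from h import *
im,_=ctrl.get_image('scene');cv2.imwrite('pics/s5.png',cv2.resize(im[170:370,70:340],None,fx=2.5,fy=2.5))
go(.522,-.399,.01,-2)"
```

```text
time: 17.4
position: [0.5198, -0.4003, 0.0835]
tool_rot: [-3.14, 0.055, 0.003]
ft_force: [0.8, -0.3, -1.1]
grip_width: 0.167
grip_force: 25.0
time: 17.9
position: [0.5214, -0.3976, 0.0552]
tool_rot: [-3.141, 0.05, -0.0]
ft_force: [-0.3, 1.2, -0.2]
grip_width: 0.167
grip_force: 25.0
t 17.95 pos [ 0.5215 -0.398   0.0556] yaw -1.8 grip 0.167 
 shift tool axes [0.0005 0.0009 0.0456] turn [ 0.02 -0.04  0.15] shift after turn [0.0005 0.001  0.0456]
```

View pics/s5.png

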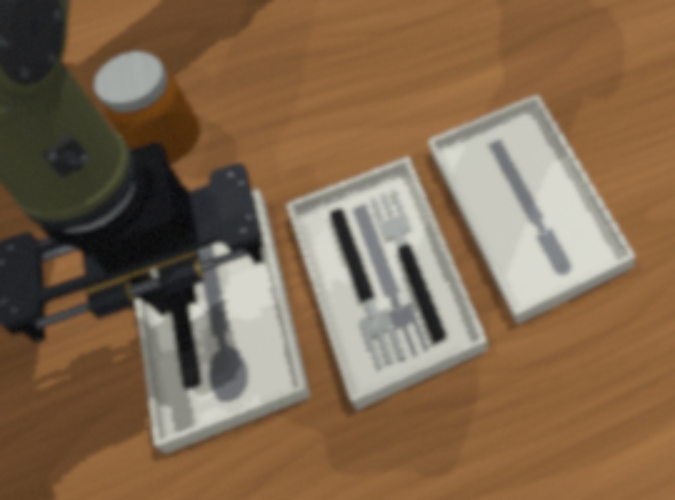

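The spoon hangs in the spoon tray on the far-left side (handle at (185,345)), with the jar clear. The forks lie flat.

```bash
python3 -m handwheel '[[0.0,0,0,0.02,0,0,0],[0.0,0,0,0.016,0,0,0],[0.0,0,0,0.009,0,0,0],[0.0,0,0,0,0,0,0],[0.0,0,0,0,0,0,0]]';python3 -m handwheel '[[0.027,0,0,0,0,0,0],[0.027,0,0,0,0,0,0],[0.027,0,0,0,0,0,0],[0.027,0,0,-0.02,0,0,0],[0.027,0,0,-0.04,0,0,0],[0.027,0,0,-0.03,0,0,0]]';python3 -c "
from h import *
go(.534,.2845,.04,1.5)"
```

```text
time: 18.58
position: [0.5206, -0.3991, 0.0096]
tool_rot: [-3.141, 0.053, 0.0]
ft_force: [-0.1, 0.6, -0.2]
grip_width: 0.169
grip_force: 25.0
time: 19.32
position: [0.5217, -0.3995, 0.1035]
tool_rot: [3.139, -0.053, 0.004]
ft_force: [0.4, -0.2, -0.3]
grip_width: 0.309
grip_force: 0.0
t 19.32 pos [ 0.5217 -0.3995  0.1035] yaw -1.9 grip 0.309 
 shift tool axes [-0.011  -0.6842  0.0622] turn [ 0.11 -0.14 -3.44] shift after turn [ 0.0302 -0.6835  0.0635]
```

```bash
python3 -m handwheel '[[0.03,0,0,0,0,0,-3.4],[0.03,0.0027,-0.062,0,0,0,0],[0.03,0.0027,-0.062,0,0,0,0],[0.03,0.0027,-0.062,0,0,0,0],[0.03,0.0027,-0.062,0,0,0,0],[0.03,0.0027,-0.062,0,0,0,0],[0.03,0.0027,-0.062,0,0,0,0],[0.03,0.0027,-0.062,0,0,0,0],[0.03,0.0027,-0.062,0,0,0,0],[0.03,0.0027,-0.062,0,0,0,0],[0.03,0.0027,-0.062,0,0,0,0],[0.03,0.0027,-0.062,0,0,0,0]]';python3 -m handwheel '[[0.03,0,0,0.03,0,0,0],[0.03,0,0,0.03,0,0,0],[0.03,0,0,0,0,0,0],[0.03,0,0,0,0,0,0]]';python3 -c "
from h import *
go(.534,.2845,.0045,1.5)"
```

```text
time: 20.82
position: [0.5339, 0.2853, 0.1019]
tool_rot: [3.141, 0.039, 0.004]
ft_force: [0.8, -0.3, 0.4]
grip_width: 0.346
grip_force: 0.0
time: 21.32
position: [0.5341, 0.2839, 0.0419]
tool_rot: [-3.141, -0.039, -0.004]
ft_force: [0.6, 0.3, 0.5]
grip_width: 0.348
grip_force: 0.0
t 21.32 pos [0.5341 0.2839 0.0419] yaw 1.4 grip 0.348 
 shift tool axes [-0.0002 -0.0006  0.0374] turn [-0.04 -0.13 -0.07] shift after turn [-0.0001 -0.0006  0.0374]
```

```bash
python3 -m handwheel '[[0.03,0,0,0.015,0,0,0],[0.03,0,0,0.014,0,0,0],[0.03,0,0,0.0085,0,0,0],[0.03,0,0,0,0,0,0],[0.03,0,0,0,0,0,0]]';python3 -m handwheel '[[0.0,0,0,0,0,0,0],[0.0,0,0,0,0,0,0],[0.0,0,0,0,0,0,0],[0.0,0,0,0,0,0,0],[0.0,0,0,-0.02,0,0,0],[0.0,0,0,-0.03,0,0,0],[0.0,0,0,-0.03,0,0,0],[0.0,0,0,0,0,0,0]]' 25;python3 -c "
from h import *
go(.537,-.076,.05,3)"
```

```text
time: 21.95
position: [0.5331, 0.2836, 0.0025]
tool_rot: [-3.141, -0.04, 0.0]
ft_force: [0.6, -0.2, 0.7]
grip_width: 0.345
grip_force: 0.0
time: 22.95
position: [0.5351, 0.2849, 0.0863]
tool_rot: [-3.139, -0.04, -0.009]
ft_force: [0.9, 0.0, -1.8]
grip_width: 0.166
grip_force: 25.0
t 22.95 pos [0.5351 0.2849 0.0863] yaw 1.5 grip 0.166 
 shift tool axes [-0.0075  0.3609  0.0355] turn [-0.12 -0.35 -1.54] shift after turn [-0.017   0.3605  0.0363]
```

```bash
python3 -m handwheel '[[0.0,0,0,0,0,0,-1.5],[0.0,-0.0022,0.045,0,0,0,0],[0.0,-0.0022,0.045,0,0,0,0],[0.0,-0.0022,0.045,0,0,0,0],[0.0,-0.0022,0.045,0,0,0,0],[0.0,-0.0022,0.045,0,0,0,0],[0.0,-0.0022,0.045,0,0,0,0],[0.0,-0.0022,0.045,0,0,0,0],[0.0,-0.0022,0.045,0.015,0,0,0],[0.0,0,0,0.015,0,0,0],[0.0,0,0,0,0,0,0],[0.0,0,0,0,0,0,0]]';python3 -c "
from h import *
im,_=ctrl.get_image('scene');cv2.imwrite('pics/s6.png',cv2.resize(im[170:370,110:380],None,fx=2.5,fy=2.5))
go(.537,-.076,.0085,3)"
```

```text
time: 24.45
position: [0.5341, -0.075, 0.0525]
tool_rot: [-3.14, -0.086, 0.0]
ft_force: [0.3, -1.0, 0.4]
grip_width: 0.168
grip_force: 25.0
t 24.5 pos [ 0.5345 -0.0752  0.0529] yaw 3.1 grip 0.165 
 shift tool axes [0.0025 0.001  0.0444] turn [-0.02 -0.03  0.12] shift after turn [0.0025 0.0009 0.0444]
```

View pics/s6.png

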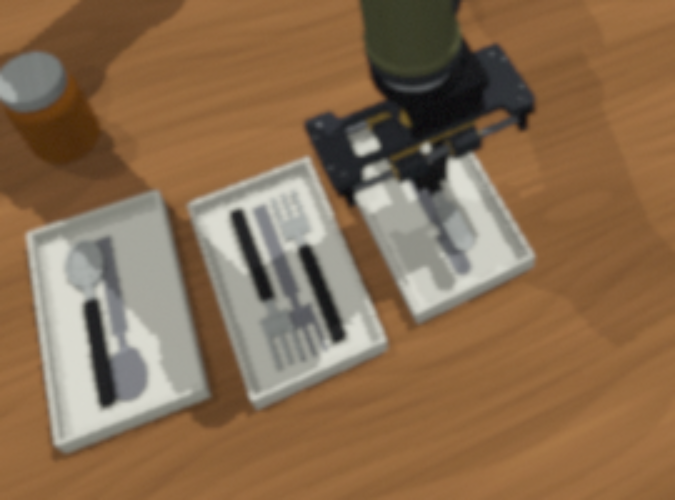

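The spoon lies in its tray at (98,320), and the knife hangs over the middle of the knife tray, blade at about (455,225).

```bash
python3 -m handwheel '[[0.0,0.002,0,0.02,0,0,0],[0.0,0,0,0.016,0,0,0],[0.0,0,0,0.0085,0,0,0],[0.0,0,0,0,0,0,0],[0.0,0,0,0,0,0,0]]';python3 -m handwheel '[[0.03,0,0,0,0,0,0],[0.03,0,0,0,0,0,0],[0.03,0,0,0,0,0,0],[0.03,0,0,-0.02,0,0,0],[0.03,0,0,-0.04,0,0,0],[0.03,0,0,-0.03,0,0,0]]';python3 -c "
from h import *
go(.470,.3642,.04,2)"
```

```text
time: 25.12
position: [0.536, -0.0768, 0.0077]
tool_rot: [-3.141, -0.081, 0.0]
ft_force: [-0.3, -0.0, -0.5]
grip_width: 0.166
grip_force: 25.0
time: 25.88
position: [0.537, -0.0767, 0.101]
tool_rot: [3.14, 0.082, 0.004]
ft_force: [0.3, -0.6, -0.4]
grip_width: 0.345
grip_force: 0.0
t 25.88 pos [ 0.537  -0.0767  0.101 ] yaw 3.0 grip 0.345 
 shift tool axes [-0.0441 -0.4438  0.0606] turn [ 0.04 -0.14  0.98] shift after turn [-0.0516 -0.443   0.061 ]
```

```bash
python3 -m handwheel '[[0.03,0,0,0,0,0,1],[0.03,-0.0057,-0.0492,0,0,0,0],[0.03,-0.0057,-0.0492,0,0,0,0],[0.03,-0.0057,-0.0492,0,0,0,0],[0.03,-0.0057,-0.0492,0,0,0,0],[0.03,-0.0057,-0.0492,0,0,0,0],[0.03,-0.0057,-0.0492,0,0,0,0],[0.03,-0.0057,-0.0492,0,0,0,0],[0.03,-0.0057,-0.0492,0.02,0,0,0],[0.03,-0.0057,-0.0492,0.02,0,0,0],[0.03,0,0,0.01,0,0,0],[0.03,0,0,0,0,0,0]]';python3 -c "
from h import *
im,_=ctrl.get_image('top');cv2.imwrite('pics/t7.png',cv2.resize(im[140:240,170:300],None,fx=6,fy=6))
go(.470,.3642,.0045,2)"
```

```text
time: 27.38
position: [0.4689, 0.3627, 0.0467]
tool_rot: [3.139, 0.054, -0.004]
ft_force: [0.4, -0.9, -0.7]
grip_width: 0.344
grip_force: 0.0
t 27.43 pos [0.47   0.3623 0.0475] yaw 1.9 grip 0.344 
 shift tool axes [ 0.0001 -0.002   0.043 ] turn [ 0.1   0.05 -0.13] shift after turn [ 0.0001 -0.0019  0.043 ]
```

View pics/t7.png

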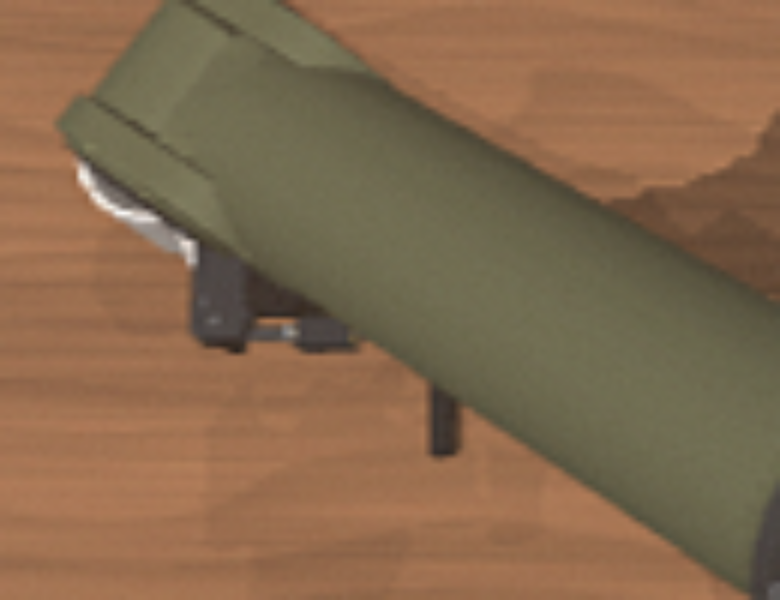

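The body's left edge at (192,300) partly hides the mug's handle, so I need the handle's true extent before going down.

```bash
python3 -c "
from h import *
a=cv2.imread('pics/top0.png')[145:195,170:235];b=cv2.imread('pics/scene0.png')[140:205,440:505]
cv2.imwrite('pics/mug.png',np.hstack([cv2.resize(a,(390,300)),cv2.resize(b,(390,390))[:300]]))"
```

```text
(no output)
```

View pics/mug.png

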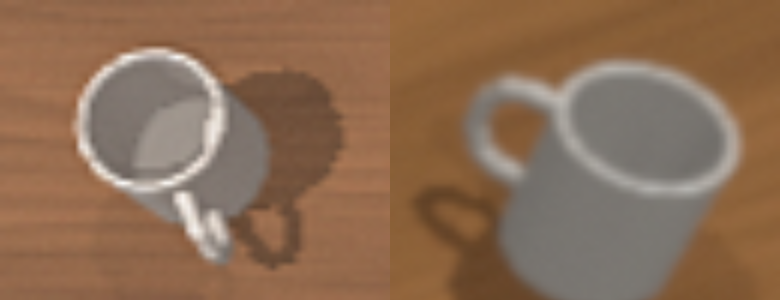

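The handle tip casts to about y 0.473–0.48 at z ≤ 0.07. The body's edge will be at about y 0.46 and z 0.075, so it clears narrowly. I will grip 10 mm further back and go down gently.

```bash
python3 -m handwheel '[[0.03,-0.01,-0.001,0,0,0,0],[0.03,0,0,0.015,0,0,0],[0.03,0,0,0.01,0,0,0],[0.03,0,0,0.008,0,0,0],[0.03,0,0,0.007,0,0,0],[0.03,0,0,0,0,0,0],[0.03,0,0,0,0,0,0]]'; python3 -c "
from h import *
go(.46,.3642,.0045,2)"
```

```text
time: 28.3
position: [0.4598, 0.3649, 0.0082]
tool_rot: [-3.141, -0.054, -0.0]
ft_force: [-0.3, -0.9, 0.2]
grip_width: 0.344
grip_force: 0.0
t 28.3 pos [0.4598 0.3649 0.0082] yaw 2.0 grip 0.344 
 shift tool axes [0.0001 0.0007 0.0037] turn [-0.02 -0.02 -0.04] shift after turn [0.0001 0.0007 0.0037]
```

```bash
python3 -m handwheel '[[0.03,0,0,0.0035,0,0,0],[0.03,0,0,0,0,0,0],[0.0,0,0,0,0,0,0],[0.0,0,0,0,0,0,0],[0.0,0,0,0,0,0,0],[0.0,0,0,0,0,0,0],[0.0,0,0,-0.02,0,0,0],[0.0,0,0,-0.03,0,0,0],[0.0,0,0,-0.035,0,0,0],[0.0,0,0,0,0,0,0]]' 35;python3 -c "
from h import *
go(.504,-.352,.05,-2)"
```

```text
time: 29.55
position: [0.4615, 0.3667, 0.0938]
tool_rot: [-3.137, -0.054, -0.009]
ft_force: [-0.2, 0.6, -0.4]
grip_width: 0.164
grip_force: 35.0
t 29.55 pos [0.4615 0.3667 0.0938] yaw 2.0 grip 0.164 
 shift tool axes [0.0176 0.7198 0.0413] turn [-0.22 -0.34  3.96] shift after turn [0.0676 0.7167 0.0438]
```

```bash
python3 -m handwheel '[[0.0,0,0,0,0,0,3.9],[0.0,0.0056,0.0597,0,0,0,0],[0.0,0.0056,0.0597,0,0,0,0],[0.0,0.0056,0.0597,0,0,0,0],[0.0,0.0056,0.0597,0,0,0,0],[0.0,0.0056,0.0597,0,0,0,0],[0.0,0.0056,0.0597,0,0,0,0],[0.0,0.0056,0.0597,0,0,0,0],[0.0,0.0056,0.0597,0,0,0,0],[0.0,0.0056,0.0597,0,0,0,0],[0.0,0.0056,0.0597,0,0,0,0],[0.0,0.0056,0.0597,0,0,0,0]]';python3 -m handwheel '[[0.0,0.006,0.06,0,0,0,0],[0.0,0,0,0,0,0,0],[0.0,0,0,0,0,0,0]]';python3 -c "
from h import *
im,_=ctrl.get_image('scene');cv2.imwrite('pics/s8.png',cv2.resize(im[170:370,70:340],None,fx=2.5,fy=2.5))
go(.504,-.352,.01,-2)"
```

```text
time: 31.05
position: [0.4985, -0.2954, 0.0894]
tool_rot: [-3.141, 0.053, 0.001]
ft_force: [1.7, -0.3, 0.4]
grip_width: 0.166
grip_force: 35.0
time: 31.42
position: [0.5026, -0.353, 0.0889]
tool_rot: [-3.139, 0.053, 0.001]
ft_force: [-0.2, 0.3, -0.6]
grip_width: 0.161
grip_force: 35.0
t 31.48 pos [ 0.503  -0.3521  0.0891] yaw -1.9 grip 0.166 
 shift tool axes [ 0.001  -0.      0.0791] turn [-0.09  0.03  0.15] shift after turn [ 0.0009 -0.0002  0.0791]
```

View pics/s8.png

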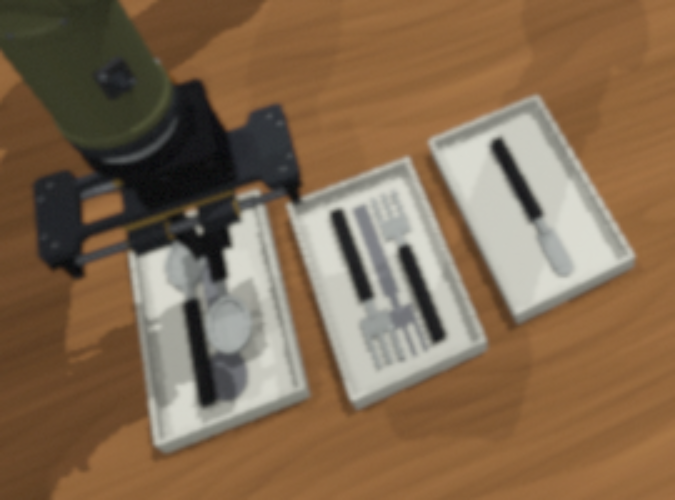

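The knife is in its tray at (535,210). The second spoon is held above the spoon tray (bowl at (230,325)), to the right of the first spoon (handle at (200,350)).

```bash
python3 -m handwheel '[[0.0,0.001,0,0.02,0,0,0],[0.0,0,0,0.02,0,0,0],[0.0,0,0,0.015,0,0,0],[0.0,0,0,0.015,0,0,0],[0.0,0,0,0.009,0,0,0],[0.0,0,0,0,0,0,0],[0.0,0,0,0,0,0,0]]';python3 -m handwheel '[[0.025,0,0,0,0,0,0],[0.025,0,0,0,0,0,0],[0.025,0,0,0,0,0,0],[0.025,0,0,-0.02,0,0,0],[0.025,0,0,-0.04,0,0,0],[0.025,0,0,-0.06,0,0,0],[0.025,0,-0.04,-0.05,0,0,0],[0.025,0,-0.06,0,0,0,0],[0.025,0,-0.06,0,0,0,0],[0.025,0,-0.06,0,0,0,0],[0.025,0,-0.06,0,0,0,0],[0.025,0,0,0,0,0,0]]';python3 -c "
from h import *
im,_=ctrl.get_image('scene');cv2.imwrite('pics/s9.png',im)
t,_=ctrl.get_image('top');cv2.imwrite('pics/t9.png',cv2.resize(t[120:270,340:540],None,fx=3,fy=3))
print(*handles('scene',im,.012),sep='\n')"
```

```text
time: 32.35
position: [0.5043, -0.3542, 0.011]
tool_rot: [3.141, -0.053, 0.001]
ft_force: [0.5, 1.0, -0.3]
grip_width: 0.172
grip_force: 35.0
time: 33.85
position: [0.5141, -0.0686, 0.1814]
tool_rot: [-3.141, 0.037, -0.004]
ft_force: [0.1, -1.2, -1.0]
grip_width: 0.287
grip_force: 0.0
([511.0, 79.0], [0.2321, 0.9485], np.float64(9.5), np.float64(0.133), 0.038)
([276.0, 241.0], [0.507, -0.0782], np.float64(2.5), np.float64(0.1), 0.011)
([211.0, 273.0], [0.522, -0.2498], np.float64(1.6), np.float64(0.1), 0.011)
([165.0, 279.0], [0.4937, -0.3513], np.float64(-1.9), np.float64(0.1), 0.012)
([238.0, 287.0], [0.5835, -0.2019], np.float64(0.8), np.float64(0.1), 0.011)
([150.0, 312.0], [0.5577, -0.3966], np.float64(-1.1), np.float64(0.101), 0.014)
```

View pics/s9.png

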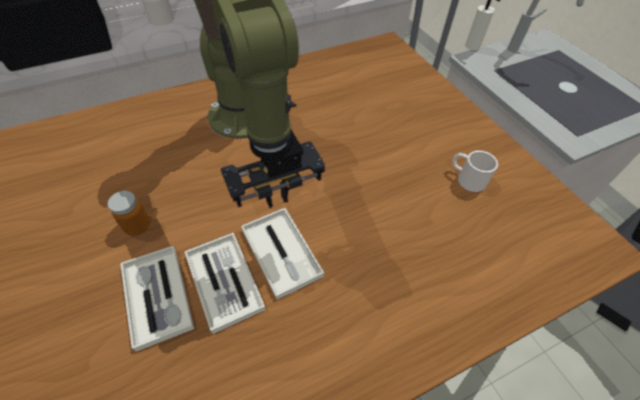

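All five pieces lie flat and apart: spoons at (150,312) and (165,279), forks at (211,273) and (238,287), and the knife at (276,241). The mug and jar haven't moved, and the gripper is clear.

```bash
python3 -c "
from bench import ctrl
print(ctrl.close_job())"
```

```text
the job is handed in; nothing more can be done
None
```

The job is handed in at about 34 s of robot time: both forks, both spoons and the knife lie flat and side by side in their own trays in the last picture, and the mug and jar stand where they were.

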